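# Turn the face-down fixture plate over with the lifter

### The arm

A 7-joint arm with a two-finger parallel gripper is mounted at the origin on the work surface. World frame = base frame: x ahead of the robot, y to its left, z up, the work surface at z = 0. Lengths are in m, angles in rad, forces in N, time in s.
With the tool pointing down it reaches from about 0.4 to 0.9 m from the base axis. Payload 5.6 kg.
Tool frame: the origin (TCP) lies at the very end of the fingers, on their centre line; the grasp point (between the pads) lies env.grip_depth behind it (env.grip_depth is the distance from the TCP to the grasp point, in m); z points along the fingers, y is the line along which they close (so a half turn about z gives the same grasp; the last joint's range is limited). The gripper opens to 92 mm and grips with 3 to 60 N. Pads are 20 mm wide; open, the fingers measure 128 mm over their backs; the gripper's body (75 mm by 189 mm) begins 69 mm behind the grasp point.
Start: joints at [-1.183, 0.468, -0.012, 1.603, 0.006, 1.071, -0.056], TCP at [0.271, 0.591, 0.215] pointing down, gripper open.
Joint ranges: [-2.53, 2.53], [-0.31, 2.02], [-1.57, 1.55], [0.28, 2.44], [-1.29, 4.43], [0.15, 1.84], [-2.92, 2.92]. Speed limits (rad/s): [2.57, 2.57, 3.14, 3.14, 3.14, 3.14, 3.14].

### API

Orientations are given as a unit quaternion [x, y, z, w].
In Python, from rig import env, optics, close_job gives the robot as it stands.
- The arm moves only by the tool play_rows, never from a script. Its argument "targets" is a list that holds one entry, the list of rows, each a list of 5 numbers: the closure, from 0 (fully open) to 1 (shut), then the shift along the tool's x, y, z in cm, then the turn about the tool's z in degrees. In form: [[[claw, x, y, z, spin], ...]]. A call has 1 to 5 rows; each row shifts and turns the commanded pose from where the row before left it, along the tool's axes as they then stand; what a row does not reach is not made up. A row lasts 1/10 s, in which the tool goes at most 50 mm and 8.59 degrees, less where a joint would pass 70% of its speed; a pose out of reach is approached as far as the arm can. A call with a gripper value outside its range is refused whole. The fingers move at their own pace and stop on an object; "newtons" is the grip in N (left out, the last holds). Time passes only in rows, so rows that do not move let the fingers close. It gives the time, the measured TCP pose, the force, the opening and the grip force at its end, in the units of the state.
- env.read_state(): the state, without advancing time (a new reading comes with each control period).
- optics.get_image(name): name is "side" or "top" or "wrist"; returns a dict with "color" (384x512x3 uint8, red, green, blue), "mtx" (3x3 intrinsics, pixels), "camera_from_world" (4x4, takes a point from world to camera coordinates). Camera axes: x right, y up, looking along -z (the intrinsics and any distortion apply to the point x, -y, -z); pixel columns grow to the right and rows downward; lengths in m; the calibration is good to about 2 mm. The wrist camera is an equidistant fisheye: a pixel r from the principal point sees the ray r / f radians off the axis. A picture is of the moment at which its call begins. There is no depth.
- close_job(): hands the job in; it is judged then, once.
The state is a dict: "time_s": time; "joint_pos": joint angles; "qd": joint speeds; "effort": joint torques, N m; "tool_pos": TCP position; "tool_rot": TCP orientation; "ft_force": force on the tool from outside, world axes, zero at the start; "ft_torque": the same for the moment, N m; "grip_width": opening from 0.0 (shut) to 1.0 (fully open); "finger_force": force on a finger pad.
Only numpy, scipy, OpenCV 4.12 (cv2) and the standard library are available. Lean on these libraries where they do the work, as an engineer would, in place of code of your own. Each camera call takes 0.05 s, during which the arm holds its last target. There are 200 camera calls.

### The job

The red plate on the aluminium station lies face-down on its square boss. Lift the orange-handled lifter out of its black tray, slide its blade under the red plate's edge and tip the plate over so that it lies flat on the station with its boss up, never touching it with the gripper; then stand the lifter on its blade in the middle of the blue pad and let go. Keep the arm and the lifter off the lamp bridge and do not move the blue and yellow plates or the brass pin.

Things in the scene. Friction and masses are not known exactly. Their poses are not given: they have to be found in the camera images.
- red_mid (a point): Centre of the red plate: 7 mm from the boss's end on its centre line. z points from the boss to the flat back: up at the start, down when done; x lies within 6 degrees of the station's x. It starts in one of three places in a row along the station's y (blue and yellow in the others), standing on its boss so that its 19 mm wide rim hangs 8 mm above the station. The grey ledge beyond it is free.
- red: Red aluminium plate to turn over, 64 x 64 x 6 mm with a 26 x 26 x 8 mm square boss in the middle of its face (14 mm thick in all), about 80 g. Origin at the centre of the boss's end, z towards the flat back.
- lifter_grip (a point): Grip point: on the centre line of the lifter's orange handle, 100 mm up the handle, at lifter (-42, 0, +93) mm from the lifter's origin. The handle leans back 25 degrees: its direction is (-0.423, 0, 0.906) in lifter axes. The orange grip runs from 55 to 125 mm up, is 14 mm thick across (lifter y) and 22 mm wide; below it is a thin neck.
- lifter_tip (a point): Middle of the lifter's blade front edge, 1 mm above the blade's underside, at lifter (85, 0, 1) mm; 127 mm ahead of and 92 mm below the grip point; same axes.
- lifter: The lifter, about 130 g: a flat steel blade 120 x 44 x 2 mm with a leaning orange handle. Origin on the blade's underside below the handle's foot, 85 mm behind the front edge and 35 mm before the rear edge; x along the blade to its front edge, y across, z up out of the blade. Centre of mass near the foot. It starts flat in the tray.
- tray: Fixed black tray 132 x 56 x 14 mm with a fitted pocket 124 x 48 mm (2 mm of play round the blade) and a 4 mm floor; origin at the centre of its underside, x along its length. The lifter's blade lies in it below the rim, front edge to tray +x. The tray and the blue pad lie side by side to the right of the station; either may be the nearer to the robot.
- pad: Fixed blue pad 160 x 100 mm, 3 mm thick; origin at the centre of its underside, x along its length.
- station: Fixed station 270 x 280 mm. Origin on the bench under the step across its middle; x points to the robot's left (within 15 degrees), y back to the robot along the step. Front level (x -140 to 0 mm) 18 mm high, where the plates stand; grey ledge (x 0 to 130 mm) 22 mm high. A plate tipped about its far edge is stopped by the 4 mm step and falls over it onto the ledge.
- bridge: Fixed lamp bridge over the station, same origin and axes: a white bar 370 mm long along y, x -120 to -95 mm, 150 to 175 mm above the bench, on posts 20 mm thick at y = +-170 mm. The blade goes in under it from the right (station -x), so the gripper on the handle must lean back (25 degrees with the blade level).
- blue_mid (a point): Centre of the blue plate (bystander), same shape as the red one but boss up, base on the station; 7 mm above its underside.
- yellow_mid (a point): Centre of the yellow plate (bystander), same shape, boss up; 7 mm above its underside.
- pin_center (a point): Centre of a brass pin (bystander) 14 mm across, 30 mm high, standing at the far edge of the grey ledge, 105 to 112 mm beyond the step.
Things that resemble listed ones, but are neither listed nor needed, are in the scene too. There is more than one size of the lifter; the job needs the larger. Several things look just like the pad: the one meant starts farthest to the robot's right.

How it is judged:
By the outcome, as a careful person would: the job done as asked, in the order asked, and still so for the second after the job is handed in, with the robot touching nothing.
It also fails if it takes over 48 s, if anything falls off the work surface, if the arm or the gripper's body presses on something with over 40 N, if the wrist force passes 120 N, or if a joint passes its speed limit or range.

## Working session

There is one attempt and no reset: what is moved stays moved. The work goes in short steps, Python scripts to look and compute and a tool call to move; the robot and the scene stay as the last step left them, time stands still between calls to the robot, and variables do not carry over. Pictures are saved under pics/ and viewed, at most 10 in all, crops included, and the job is handed in when it is done.

Besides the shell and the picture viewer there is one more tool, called after ">>>" as a command line: name --argument value ..., lists and objects as JSON in quotes. play_rows: Moves the arm, as the interface text tells. Its arguments: {"type":"object","properties":{"targets":{"type":"array","items":{"type":"array","items":{"type":"array","items":{"type":"number"}}}},"newtons":{"type":"number"}},"required":["targets"]}

```bash
ls; mkdir -p pics; python3 - <<'E'
from rig import env, optics
import cv2,numpy as np
print(env.read_state(), env.grip_depth)
for n in ["side","top"]:
    d=optics.get_image(n); cv2.imwrite(f"pics/{n}0.png",d["color"][:,:,::-1]); np.savez(f"{n}0.npz",**d)
    print(n,d["mtx"].tolist(),d["camera_from_world"].round(4).tolist(),[k for k in d])
E
```

```text
pics
{'time_s': 0.0, 'joint_pos': array([-1.18300592,  0.4683951 , -0.01162868,  1.60361185,  0.00599311,
        1.0714117 , -0.05626886]), 'qd': array([ 0.00052647, -0.00110473, -0.00100956,  0.00052988, -0.00031251,
        0.00040955, -0.00180212]), 'effort': array([ 4.42373657e-04, -5.20568526e+01, -1.22615683e-02, -2.43748283e+01,
       -5.65973378e-02,  1.71364623e-02,  1.64450321e-04]), 'tool_pos': array([0.27123565, 0.59005819, 0.21363361]), 'tool_rot': array([ 2.13739835e-01,  9.76890209e-01, -8.84791353e-04, -1.38795831e-04]), 'ft_force': array([-0.37655192, -0.96660078,  0.10359084]), 'ft_torque': array([-0.09510742, -0.01228289,  0.00137937]), 'finger_force': 0.0, 'grip_width': 1.0008070604387898} 0.0187
side [[372.2252784946697, 0.0, 256.8924376351838], [0.0, 372.2252784946697, 190.39097705303533], [0.0, 0.0, 1.0]] [[-0.9598, -0.2799, 0.0179, 0.4268], [0.2008, -0.6411, 0.7407, -0.2117], [-0.1959, 0.7146, 0.6716, -0.7734], [0.0, 0.0, 0.0, 1.0]] ['color', 'mtx', 'camera_from_world']
top [[473.8694267701723, 0.0, 265.3700466394003], [0.0, 473.8694267701723, 187.85152891907325], [0.0, 0.0, 1.0]] [[0.0248, -0.9994, 0.0235, -0.0971], [0.9857, 0.0284, 0.1662, -0.4966], [-0.1668, 0.0191, 0.9858, -1.2854], [0.0, 0.0, 0.0, 1.0]] ['color', 'mtx', 'camera_from_world']
```

View pics/top0.png

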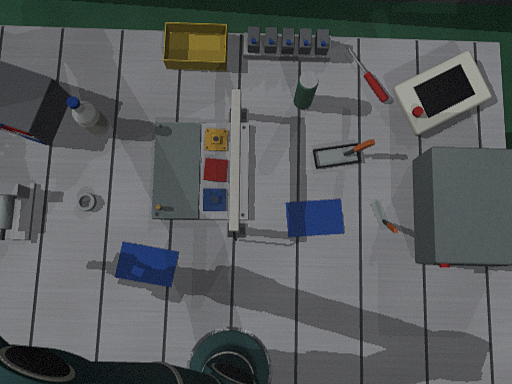

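View pics/side0.png

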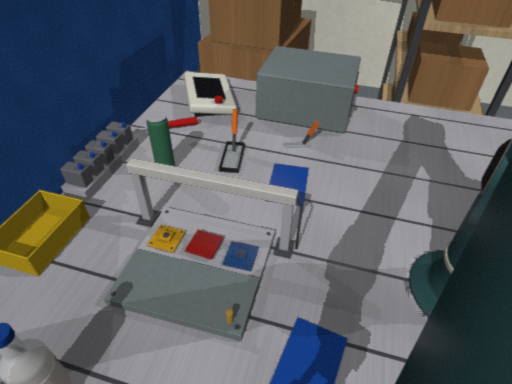

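```bash
cat > h.py <<'E'
import numpy as np, cv2
def load(n): return dict(np.load(n+".npz"))
def ray(d,px):
    px=np.atleast_2d(px).astype(float); K=d["mtx"]; T=d["camera_from_world"]
    v=np.c_[(px[:,0]-K[0,2])/K[0,0],-(px[:,1]-K[1,2])/K[1,1],-np.ones(len(px))]
    R=T[:3,:3]; return -R.T@T[:3,3], v@R
def onz(d,px,z):
    c,v=ray(d,px); return c+v*((z-c[2])/v[:,2])[:,None]
def proj(d,P):
    P=np.atleast_2d(P); T=d["camera_from_world"]; q=P@T[:3,:3].T+T[:3,3]; K=d["mtx"]
    return np.c_[K[0,0]*q[:,0]/-q[:,2]+K[0,2],K[1,1]*-q[:,1]/-q[:,2]+K[1,2]]
def tri(d1,p1,d2,p2):
    a,u=ray(d1,p1); b,v=ray(d2,p2); u=u[0]; v=v[0]
    s=np.linalg.lstsq(np.c_[u,-v],b-a,rcond=None)[0]; A=a+s[0]*u; B=b+s[1]*v
    return (A+B)/2, np.linalg.norm(A-B)
def mask(d,lo,hi,roi):
    m=cv2.inRange(cv2.cvtColor(d["color"],cv2.COLOR_RGB2HSV),lo,hi); z=np.zeros_like(m)
    x0,y0,x1,y1=roi; z[y0:y1,x0:x1]=m[y0:y1,x0:x1]; return z
def big(m):
    c,_=cv2.findContours(m,cv2.RETR_EXTERNAL,cv2.CHAIN_APPROX_NONE); return max(c,key=cv2.contourArea)[:,0].astype(float)
def rect(d,m,z):
    c=big(m); w=onz(d,c,z)[:,:2]; r=cv2.minAreaRect((w*1000).astype(np.float32)); return r, c.mean(0)
E
python3 - <<'E'
from h import *
t=load("top0"); s=load("side0")
red=[(0,120,60),(8,255,255)]; org=[(9,150,100),(18,255,255)]; blu=[(105,130,60),(125,255,255)]
print("pad top",rect(t,mask(t,*blu,(280,190,350,245)),.003))
print("pad side",rect(s,mask(s,*blu,(262,160,312,200)),.003))
for n,d,roi,bro,yro in [("top",t,(195,150,232,190),(198,186,232,215),(200,125,232,155)),("side",s,(180,225,228,262),(220,238,262,275),(145,222,188,255))]:
    print(n,"red",rect(d,mask(d,(0,100,40),(9,255,255),roi),.032))
    print(n,"blue",rect(d,mask(d,*blu,bro),.026)); print(n,"yel",rect(d,mask(d,(18,120,60),(32,255,255),yro),.026))
for n,d,roi in [("top",t,(340,130,380,165)),("side",s,(225,100,245,142))]:
    c=big(mask(d,(5,130,60),(20,255,255),roi)); print(n,"handle",cv2.minAreaRect(c.astype(np.float32)),c.min(0),c.max(0))
a=cv2.resize(t["color"][110:240,190:400],None,fx=3.8,fy=3.8,interpolation=cv2.INTER_CUBIC)
cv2.imwrite("pics/tcrop.png",a[:,:,::-1])
b=cv2.resize(s["color"][90:260,130:330],None,fx=3.5,fy=3.5,interpolation=cv2.INTER_CUBIC)
cv2.imwrite("pics/scrop.png",b[:,:,::-1])
E
```

```text
pad top (((423.98602294921875, -226.91758728027344), (98.12936401367188, 158.97499084472656), 5.388289928436279), array([314.26011561, 217.6300578 ]))
pad side (((424.019287109375, -237.1173095703125), (96.35370635986328, 136.80795288085938), 5.446913242340088), array([291.08870968, 179.2016129 ]))
top red (((549.6688232421875, 59.442874908447266), (63.76884841918945, 62.47822570800781), 85.68067169189453), array([215.36046512, 169.34883721]))
top blue (((464.4275207519531, 60.199249267578125), (59.82670593261719, 62.34971618652344), 1.6471534967422485), array([213.57142857, 199.5       ]))
top yel (((639.0217895507812, 61.8123779296875), (62.457035064697266, 63.48469161987305), 1.826371669769287), array([215.85365854, 139.43902439]))
side red (((548.732177734375, 60.38884353637695), (66.33464050292969, 63.9122314453125), 86.24234008789062), array([203.97802198, 244.0989011 ]))
side blue (((464.0499572753906, 62.79555130004883), (60.565887451171875, 63.56476593017578), 1.8537874221801758), array([240.3655914 , 256.06451613]))
side yel (((637.6199951171875, 65.03604888916016), (66.20304870605469, 64.51614379882812), 89.39298248291016), array([166.49438202, 238.20224719]))
top handle ((363.5902099609375, 145.11219787597656), (5.866814613342285, 22.349769592285156), 65.224853515625) [353. 140.] [374. 151.]
side handle ((234.5, 121.0), (24.0, 5.0), 90.0) [232. 109.] [237. 133.]
```

View pics/tcrop.png

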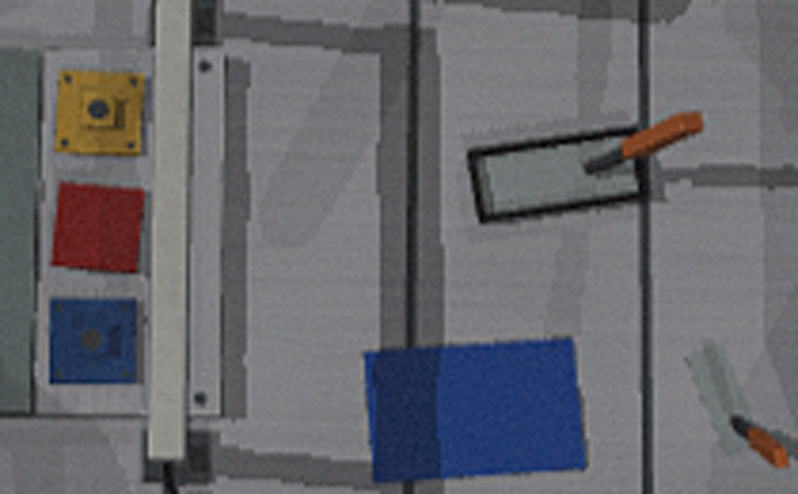

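View pics/scrop.png

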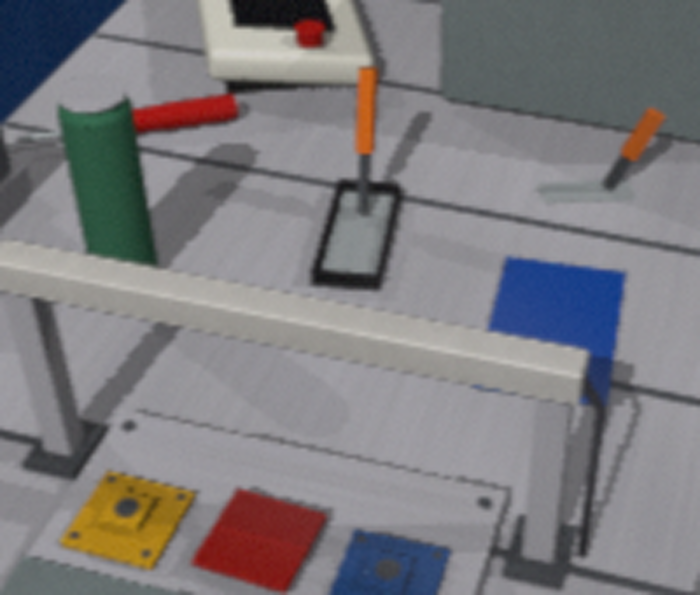

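The pictures show:
- **Lifters:** the large one stands in the tray with its handle at top (363,145). A smaller one lies loose at (384,217). The tray one fits.
- **Pads:** one at (314,217) and one at (147,265). The first is farthest right, so it is the one meant.
- **Red plate:** it is the middle one, at (215,169), with its back up.

Next I measure the tray, handle and station.

```bash
python3 - <<'E'
from h import *
t=load("top0"); s=load("side0")
R=[]
for n,d,roi in [("top",t,(308,138,360,172)),("side",s,(216,138,248,176))]:
    m=mask(d,(0,0,0),(180,255,48),roi); c=np.vstack(np.argwhere(m)[:,::-1])
    lab=cv2.connectedComponentsWithStats(m)[1]; k=np.bincount(lab[lab>0]).argmax(); c=np.argwhere(lab==k)[:,::-1].astype(float)
    print(n,"tray",c.min(0),c.max(0),cv2.minAreaRect((onz(d,c,.014)[:,:2]*1000).astype(np.float32)))
def ends(d,roi):
    c=big(mask(d,(5,130,60),(20,255,255),roi)).astype(np.float32); b=cv2.boxPoints(cv2.minAreaRect(c))
    e=[(b[i]+b[(i+1)%4])/2 for i in range(4)]; L=np.linalg.norm(e[0]-e[2])>np.linalg.norm(e[1]-e[3]); return (e[0],e[2]) if L else (e[1],e[3])
te=sorted(ends(t,(340,130,380,165)),key=lambda p:p[0]); se=sorted(ends(s,(225,100,245,142)),key=lambda p:-p[1])
P=[tri(t,a,s,b) for a,b in zip(te,se)]; print("handle low/high",P, np.linalg.norm(P[0][0]-P[1][0]))
u=P[1][0]-P[0][0]; print("dir",u/np.linalg.norm(u))
# station: right edge & ledge/front boundary rows in top
g=cv2.cvtColor(t["color"],cv2.COLOR_RGB2GRAY).astype(float); hsv=cv2.cvtColor(t["color"],cv2.COLOR_RGB2HSV)
print("row160 HSV",[(x,hsv[160,x].tolist()) for x in (160,180,195,202,230,238,245,255)])
m=cv2.inRange(t["color"],(60,70,60),(125,130,125)); 
for y in (130,154,184,212):
    a=g[y,190:262]; print(y,a.astype(int).tolist())
E
```

```text
top tray [313. 144.] [359. 168.] ((604.9609985351562, -289.19464111328125), (59.302734375, 134.03750610351562), 8.602225303649902)
side tray [220. 142.] [238. 171.] ((611.8900146484375, -278.91925048828125), (50.22062301635742, 141.13552856445312), 20.454565048217773)
handle low/high [(array([ 0.61046077, -0.32835278,  0.06236653]), np.float64(0.0015497138465427396)), (array([ 0.62458453, -0.37286504,  0.11446531]), np.float64(0.001932149885082839))] 0.06996501931437764
dir [ 0.20186889 -0.63620733  0.74464031]
row160 HSV [(160, [96, 30, 85]), (180, [96, 14, 91]), (195, [90, 27, 93]), (202, [110, 6, 129]), (230, [25, 11, 134]), (238, [42, 9, 148]), (245, [135, 4, 130]), (255, [126, 14, 90])]
130 [86, 89, 91, 88, 85, 88, 84, 94, 89, 86, 55, 102, 130, 128, 129, 121, 106, 53, 69, 113, 111, 115, 110, 112, 112, 110, 100, 102, 104, 95, 100, 106, 101, 92, 73, 72, 95, 107, 101, 96, 109, 146, 142, 139, 141, 141, 140, 141, 139, 126, 82, 135, 128, 127, 130, 129, 126, 129, 135, 68, 86, 86, 86, 89, 86, 86, 128, 123, 118, 126, 121, 123]
154 [88, 87, 89, 90, 90, 88, 86, 87, 89, 87, 74, 131, 125, 12
[... 279 characters left out ...]
 127]
184 [90, 96, 89, 91, 94, 97, 85, 91, 101, 55, 118, 121, 121, 120, 119, 112, 117, 117, 125, 117, 116, 118, 119, 120, 121, 121, 123, 124, 105, 107, 116, 106, 103, 107, 116, 116, 117, 120, 128, 109, 154, 143, 138, 142, 141, 136, 136, 141, 142, 67, 135, 130, 124, 129, 130, 131, 131, 126, 91, 87, 86, 89, 84, 85, 90, 133, 124, 128, 128, 125, 123, 127]
212 [81, 81, 82, 80, 77, 83, 85, 88, 38, 71, 111, 116, 130, 130, 121, 126, 127, 133, 127, 129, 128, 129, 126, 129, 126, 120, 128, 128, 121, 124, 122, 128, 123, 125, 126, 130, 131, 116, 118, 124, 146, 144, 143, 149, 142, 146, 149, 144, 110, 89, 128, 130, 132, 132, 136, 131, 132, 137, 58, 96, 92, 92, 91, 84, 89, 136, 126, 126, 133, 128, 130, 127]
```

```bash
cat >> h.py <<'E'
def pose(st):
    x,y,z,w=st["tool_rot"]; ty=np.array([2*(x*y-w*z),1-2*(x*x+z*z)]); return np.array(st["tool_pos"]),np.degrees(np.arctan2(ty[1],ty[0]))
def plan(p,yaw,tp,tyaw,n,digits=1):
    "rows (x,y,z cm, spin deg) from p,yaw to tp,tyaw; tool y at yaw, tool x at yaw+90, z down"
    rows=[]; p=np.array(p,float); tp=np.array(tp,float)
    for k in range(n):
        d=(tp-p)/(n-k); a=np.radians(yaw); ty=np.array([np.cos(a),np.sin(a),0]); tx=np.array([-np.sin(a),np.cos(a),0])
        r=[round(100*float(d@tx),digits),round(100*float(d@ty),digits),round(-100*float(d[2]),digits)]
        s=round((yaw-tyaw)/(n-k),digits); rows.append(r+[s]); p=p+(r[0]*tx+r[1]*ty)/100-np.array([0,0,r[2]/100]); yaw-=s
    print(rows,"end",p.round(4),round(yaw,2)); return p,yaw
E
python3 - <<'E'
from h import *; from rig import env
p,y=pose(env.read_state()); print(p,y)
p,y=plan(p,y,p+[0,0,.09],y,2)
plan(p,y,[.615,-.36,.30],8.6,24)
E
```

```text
[0.27127004 0.59014513 0.21376934] 65.31472316877644
[[0.0, 0.0, -4.5, np.float64(0.0)], [0.0, 0.0, -4.5, np.float64(0.0)]] end [0.2713 0.5901 0.3038] 65.31
[[-3.0, -3.0, 0.0, np.float64(2.4)], [-3.1, -2.9, 0.0, np.float64(2.4)], [-3.2, -2.7, 0.0, np.float64(2.4)], [-3.3, -2.6, 0.0, np.float64(2.4)], [-3.4, -2.5, 0.0, np.float64(2.4)], [-3.5, -2.3, 0.0, np.float64(2.4)], [-3.6, -2.2, 0.0, np.float64(2.4)], [-3.7, -2.0, 0.0, np.float64(2.3)], [-3.8, -1.9, 0.0, np.float64(2.4)], [-3.8, -1.7, 0.0, np.float64(2.3)], [-3.9, -1.6, 0.0, np.float64(2.4)], [-4.0, -1.4, 0.0, np.float64(2.3)], [-4.0, -1.2, 0.0, np.float64(2.4)], [-4.1, -1.1, 0.0, np.float64(2.3)], [-4.1, -0.9, 0.0, np.float64(2.4)], [-4.1, -0.7, 0.0, np.float64(2.3)], [-4.2, -0.5, 0.0, np.float64(2.4)], [-4.2, -0.4, 0.1, np.float64(2.3)], [-4.2, -0.2, 0.0, np.float64(2.4)], [-4.2, -0.0, 0.1, np.float64(2.3)], [-4.2, 0.1, 0.0, np.float64(2.4)], [-4.2, 0.3, 0.1, np.float64(2.3)], [-4.2, 0.5, 0.0, np.float64(2.4)], [-4.1, 0.7, 0.1, np.float64(2.3)]] end [ 0.6149 -0.3597  0.2998] 8.61
```

>>> play_rows --targets '[[[0, 0, 0, -4.5, 0], [0, 0, 0, -4.5, 0], [0, -3.0, -3.0, 0, 2.4], [0, -3.1, -2.9, 0, 2.4], [0, -3.2, -2.7, 0, 2.4]]]'

```text
time_s: 0.6
tool_pos: [0.3154, 0.47, 0.3044]
tool_rot: [0.275, 0.961, -0.0, 0.0]
ft_force: [1.3, 0.1, -0.2]
grip_width: 1.001
finger_force: 0.0
```

>>> play_rows --targets '[[[0, -3.3, -2.6, 0, 2.4], [0, -3.4, -2.5, 0, 2.4], [0, -3.5, -2.3, 0, 2.4], [0, -3.6, -2.2, 0, 2.4], [0, -3.7, -2.0, 0, 2.3]]]'

```text
time_s: 1.1
tool_pos: [0.3864, 0.2719, 0.3044]
tool_rot: [0.374, 0.928, -0.0, -0.0]
ft_force: [-0.2, -0.5, -1.2]
grip_width: 1.0
finger_force: 0.0
```

>>> play_rows --targets '[[[0, -3.8, -1.9, 0, 2.4], [0, -3.8, -1.7, 0, 2.3], [0, -3.9, -1.6, 0, 2.4], [0, -4.0, -1.4, 0, 2.3], [0, -4.0, -1.2, 0, 2.4]]]'

```text
time_s: 1.6
tool_pos: [0.4573, 0.0738, 0.3045]
tool_rot: [0.467, 0.884, 0.0, -0.0]
ft_force: [0.9, 1.4, 0.4]
grip_width: 1.001
finger_force: 0.0
```

>>> play_rows --targets '[[[0, -4.1, -1.1, 0, 2.3], [0, -4.1, -0.9, 0, 2.4], [0, -4.1, -0.7, 0, 2.3], [0, -4.2, -0.5, 0, 2.4], [0, -4.2, -0.4, 0.1, 2.3]]]'

```text
time_s: 2.1
tool_pos: [0.5291, -0.1238, 0.3036]
tool_rot: [0.555, 0.832, 0.0, 0.0]
ft_force: [0.1, -0.0, 0.1]
grip_width: 0.996
finger_force: 0.0
```

>>> play_rows --targets '[[[0, -4.2, -0.2, 0, 2.4], [0, -4.2, 0, 0.1, 2.3], [0, -4.2, 0.1, 0, 2.4], [0, -4.2, 0.3, 0.1, 2.3], [0, -4.2, 0.5, 0, 2.4]]]'

```text
time_s: 2.6
tool_pos: [0.6007, -0.3215, 0.3009]
tool_rot: [0.637, 0.771, -0.0, -0.001]
ft_force: [1.1, -0.4, 0.8]
grip_width: 1.001
finger_force: 0.0
```

>>> play_rows --targets '[[[0, -4.1, 0.7, 0.1, 2.3], [0, 0, 0, 0, 0]]]'

```text
time_s: 2.8
tool_pos: [0.6136, -0.3651, 0.2983]
tool_rot: [0.655, 0.756, -0.003, -0.0]
ft_force: [-1.1, -0.0, -0.3]
grip_width: 0.999
finger_force: 0.0
```

```bash
python3 - <<'E'
from h import *; from rig import optics,env
t=load("top0")
g=cv2.cvtColor(t["color"],cv2.COLOR_RGB2GRAY).astype(float)
def line(rows,x0,x1,fn,z):
    pts=[(x0+fn(g[y,x0:x1]),y) for y in rows]; w=onz(t,pts,z)[:,:2]
    v=cv2.fitLine(w.astype(np.float32),cv2.DIST_HUBER,0,.01,.01).ravel(); 
    if v[0]<0: v[:2]*=-1
    yaw=np.degrees(np.arctan2(v[1],v[0])); y=v[3]+(.549-v[2])*v[1]/v[0]; return round(float(yaw),2),round(float(y),4)
dark=lambda a:(np.clip(105-a,0,None)*np.arange(len(a))).sum()/np.clip(105-a,0,None).sum()
drop=lambda a:np.argmax(a[:-1]-a[1:])+.5
print("step",line(range(128,214,2),197,203,lambda a:np.argmin(a),.021),line(range(128,214,2),193,205,lambda a:np.argmax(a[2:]-a[:-2])+1,.02))
print("right edge(-140)",line(range(128,214,2),244,255,drop,.018))
print("bar left(-95,z.15?)",line(range(100,220,4),225,235,lambda a:np.argmax(a[1:]-a[:-1])+.5,.175),"bar right",line(range(100,220,4),235,243,drop,.175))
d=optics.get_image("wrist"); np.savez("w0.npz",**d); cv2.imwrite("pics/w0.png",d["color"][:,:,::-1]); print(d["mtx"],d["camera_from_world"].round(3))
print(pose(env.read_state()))
E
```

```text
step (1.13, 0.1065) (1.12, 0.1036)
right edge(-140) (0.88, -0.0329)
bar left(-95,z.15?) (1.03, 0.0114) bar right (1.17, -0.0118)
[[297.31863964   0.         260.08540282]
 [  0.         297.31863964 188.02377197]
 [  0.           0.           1.        ]] [[ 0.99   0.142 -0.006 -0.553]
 [-0.138  0.95  -0.281  0.488]
 [-0.035  0.279  0.96  -0.348]
 [ 0.     0.     0.     1.   ]]
(array([ 0.61388342, -0.36215456,  0.29863672]), np.float64(8.379258198205127))
```

View pics/w0.png

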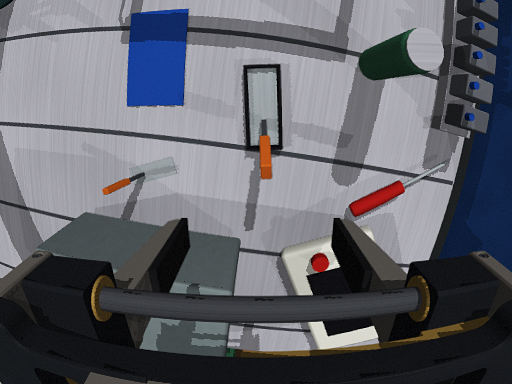

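```bash
cat >> h.py <<'E'
_ray0=ray
def ray(d,px):
    if d["mtx"][0,0]<310:
        px=np.atleast_2d(px).astype(float); K=d["mtx"]; T=d["camera_from_world"]; u=(px-K[:2,2])/K[0,0]; r=np.linalg.norm(u,axis=1)+1e-9
        v=np.c_[u[:,0]/r*np.sin(r),-u[:,1]/r*np.sin(r),-np.cos(r)]; R=T[:3,:3]; return -R.T@T[:3,3], v@R
    return _ray0(d,px)
E
python3 - <<'E'
from h import *
t=load("top0"); s=load("side0"); w=load("w0")
m=mask(w,(0,0,0),(180,255,40),(238,58,290,156)); lab=cv2.connectedComponentsWithStats(m)[1]; k=np.bincount(lab[lab>0]).argmax(); c=np.argwhere(lab==k)[:,::-1].astype(float)
print(c.min(0),c.max(0),"tray",cv2.minAreaRect((onz(w,c,.014)[:,:2]*1000).astype(np.float32)))
b=mask(w,(105,130,50),(125,255,255),(120,0,195,115)); print("pad",rect(w,b,.003))
cen=lambda d,roi:np.array(np.argwhere(mask(d,(5,130,60),(20,255,255),roi)).mean(0)[::-1])
a=cen(w,(250,125,280,185)); print(a,"w-t",tri(w,a,t,cen(t,(340,130,380,165))),"w-s",tri(w,a,s,cen(s,(225,100,245,142))))
q=np.argwhere(mask(w,(5,130,60),(20,255,255),(250,125,280,185)))
for r in (0.1,.9):
    y=int(q[:,0].min()+r*np.ptp(q[:,0])); x=q[q[:,0]==y][:,1].mean(); print((x,y))
E
```

```text
[244.  65.] [281. 152.] tray ((605.3824462890625, -295.6583251953125), (55.49198913574219, 134.14370727539062), 8.684268951416016)
pad (((422.816162109375, -230.25790405273438), (99.66378021240234, 159.32737731933594), 5.449723720550537), array([157.21548822,  57.68013468]))
[265.05982906 156.92735043] w-t (array([ 0.6174246 , -0.35271968,  0.09110441]), np.float64(0.005238002917087454)) w-s (array([ 0.6182374 , -0.35595964,  0.08506264]), np.float64(0.002443038545302899))
(np.float64(264.5), 139)
(np.float64(266.0), 173)
```

>>> play_rows --targets '[[[0, 0.1, 0.3, -0.0, 0], [0, 0, 0, 5, 0], [0, 0, 0, 5, 0], [0, 0, 0, 5, 0], [0, 0, 0, 4, 0]]]'

```text
time_s: 3.35
tool_pos: [0.6181, -0.3542, 0.1083]
tool_rot: [0.651, 0.759, 0.001, -0.001]
ft_force: [-0.9, 0.1, 0.6]
grip_width: 1.0
finger_force: 0.0
```

>>> play_rows --targets '[[[0, 0, 0, 2.6, 0], [0, 0, 0, 0, 0], [0, 0, 0, 0, 0]]]'

```text
time_s: 3.65
tool_pos: [0.6188, -0.3565, 0.0857]
tool_rot: [0.651, 0.759, 0.0, 0.0]
ft_force: [0.3, -1.4, -0.1]
grip_width: 1.001
finger_force: 0.0
```

>>> play_rows --targets '[[[0, -0.3, -0.1, 0.2, 0], [0.3, 0, 0, 0, 0], [0.6, 0, 0, 0, 0], [1, 0, 0, 0, 0], [1, 0, 0, 0, 0]]]' --newtons 20

```text
time_s: 4.15
tool_pos: [0.6175, -0.3609, 0.083]
tool_rot: [0.652, 0.758, 0.0, 0.0]
ft_force: [-0.1, 0.0, -0.5]
grip_width: 0.672
finger_force: 0.0
```

>>> play_rows --targets '[[[1, 0, 0, 0, 0], [1, 0, 0, 0, 0], [1, 0, 0, 0, 0], [1, 0, 0, 0, 0]]]' --newtons 55

```text
time_s: 4.55
tool_pos: [0.6173, -0.3609, 0.0825]
tool_rot: [0.652, 0.758, -0.0, -0.0]
ft_force: [-0.8, 0.3, 0.8]
grip_width: 0.329
finger_force: 0.0
```

>>> play_rows --targets '[[[1, 0, 0, 0, 0], [1, 0, 0, 0, 0], [1, 0, 0, 0, 0], [1, 0, 0, 0, 0]]]'

```text
time_s: 4.95
tool_pos: [0.6172, -0.3608, 0.0824]
tool_rot: [0.652, 0.758, -0.0, -0.0]
ft_force: [-0.7, -1.1, -0.1]
grip_width: 0.145
finger_force: 55.0
```

>>> play_rows --targets '[[[1, 0, 0, -1, 0], [1, 0, 0, -3, 0], [1, 0, 0, -4, 0], [1, 0, 0, -4, 0], [1, 0, 0, 0, 0]]]'

```text
time_s: 5.45
tool_pos: [0.6199, -0.3634, 0.2102]
tool_rot: [0.652, 0.758, 0.001, 0.006]
ft_force: [-0.1, -1.3, -1.3]
grip_width: 0.151
finger_force: 55.0
```

```bash
python3 - <<'E'
from h import *; from rig import optics,env
ims=[]
for n in ("wrist","side"):
    d=optics.get_image(n); np.savez(n[0]+"1.npz",**d); ims.append(d["color"])
a=cv2.resize(ims[0][20:220,160:360],(600,600)); b=cv2.resize(ims[1][60:200,170:270],(400,560))
im=np.zeros((600,800,3),np.uint8); im[:,:400]=cv2.resize(a,(400,400))[0:400].copy() if 0 else np.pad(cv2.resize(a,(400,400)),((0,200),(0,0),(0,0))); im[:560,400:]=b
cv2.imwrite("pics/l1.png",im[:,:,::-1]); st=env.read_state(); print(pose(st),st["joint_pos"].round(2))
E
```

```text
(array([ 0.61763968, -0.36109159,  0.20411002]), np.float64(8.613796825719962)) [ 0.07  0.65  0.65  1.47 -0.41  1.16  0.94]
```

View pics/l1.png

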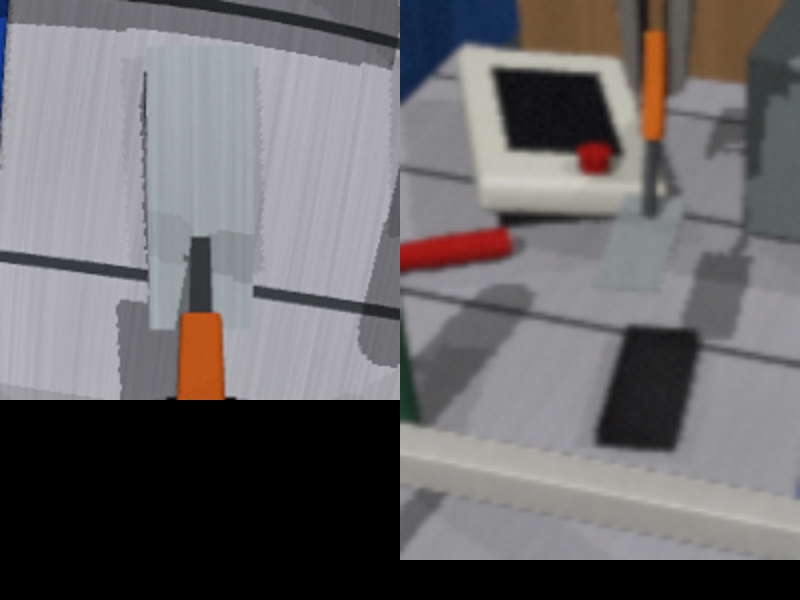

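The lifter is held and the blade looks level. In the wrist view its tip corners are at about (234,43) and (287,41), and its rear corners at (235,184) and (286,183). I now check the tilt and the tip offset.

```bash
python3 - <<'E'
from h import *; import scipy.optimize as so
w=load("w1"); s=load("s1")
px=np.array([(234.2,43),(287.5,41.3),(286.5,183),(235.2,184)])
for z in (.122,.127,.132):
    P=onz(w,px,z); tip=(P[0]+P[1])/2; rear=(P[2]+P[3])/2; v=tip-rear
    print(z,"tip",tip.round(4),"rear",rear.round(4),"len",np.linalg.norm(v).round(4),"yaw",np.degrees(np.arctan2(v[1],v[0])).round(2),"w",np.linalg.norm(P[0]-P[1]).round(4),np.linalg.norm(P[2]-P[3]).round(4))
# side view corners: crop scale 4 from (170,60), offset 400
sp=np.array([(599,288),(659,291),(682,203),(628,196)],float); sp=(sp-[400,0])/4+[170,60]
# triangulate tip mid and rear mid
print("tip",tri(w,px[:2].mean(0),s,sp[:2].mean(0)),"rear",tri(w,px[2:].mean(0),s,sp[2:].mean(0)))
E
```

```text
0.122 tip [ 0.601  -0.2333  0.122 ] rear [ 0.6197 -0.3571  0.122 ] len 0.1252 yaw 98.59 w 0.0454 0.0462
0.127 tip [ 0.6011 -0.2344  0.127 ] rear [ 0.6195 -0.3558  0.127 ] len 0.1228 yaw 98.59 w 0.0445 0.0453
0.132 tip [ 0.6012 -0.2354  0.132 ] rear [ 0.6192 -0.3544  0.132 ] len 0.1203 yaw 98.59 w 0.0436 0.0444
tip (array([ 0.5989165 , -0.23511636,  0.12513347]), np.float64(0.0046808495970229605)) rear (array([ 0.62009419, -0.35739936,  0.12064715]), np.float64(0.000671170826497145))
```

```bash
python3 - <<'E'
from h import *; from rig import env
p,y=pose(env.read_state()); print(p,y)
p,y=plan(p,y,[.533,-.205,.16],-3,7)
plan(p,y,[.533,-.205,.099],-3,3)
E
```

```text
[ 0.61763968 -0.36109159  0.20411002] 8.613796825719962
[[2.4, -0.9, 0.6, np.float64(1.7)], [2.4, -0.9, 0.6, np.float64(1.7)], [2.3, -1.0, 0.6, np.float64(1.6)], [2.3, -1.1, 0.7, np.float64(1.7)], [2.3, -1.1, 0.6, np.float64(1.6)], [2.2, -1.2, 0.7, np.float64(1.7)], [2.2, -1.2, 0.6, np.float64(1.6)]] end [ 0.5335 -0.2049  0.1601] -2.99
[[-0.0, -0.0, 2.0, np.float64(0.0)], [-0.0, -0.0, 2.1, np.float64(0.0)], [-0.0, -0.0, 2.0, np.float64(0.0)]] end [ 0.5335 -0.2049  0.0991] -2.99
```

>>> play_rows --targets '[[[1, 2.4, -0.9, 0.6, 1.7], [1, 2.4, -0.9, 0.6, 1.7], [1, 2.3, -1.0, 0.6, 1.6], [1, 2.3, -1.1, 0.7, 1.7], [1, 2.3, -1.1, 0.6, 1.6]]]'

```text
time_s: 6.05
tool_pos: [0.5549, -0.2473, 0.1696]
tool_rot: [0.706, 0.709, -0.001, -0.002]
ft_force: [0.3, 0.9, -1.5]
grip_width: 0.146
finger_force: 55.0
```

>>> play_rows --targets '[[[1, 2.2, -1.2, 0.7, 1.7], [1, 2.2, -1.2, 0.6, 1.6], [1, 0, 0, 2, 0], [1, 0, 0, 2, 0], [1, 0, 0, 2, 0]]]'

```text
time_s: 6.55
tool_pos: [0.532, -0.2036, 0.0967]
tool_rot: [0.725, 0.689, -0.001, -0.001]
ft_force: [-0.2, 0.0, -0.9]
grip_width: 0.147
finger_force: 55.0
```

>>> play_rows --targets '[[[1, 0, 0, 0, 0], [1, 0, 0, 0, 0]]]'

```text
time_s: 6.75
tool_pos: [0.5323, -0.2046, 0.0979]
tool_rot: [0.725, 0.688, -0.001, -0.001]
ft_force: [0.6, -0.1, -1.3]
grip_width: 0.15
finger_force: 55.0
```

```bash
python3 - <<'E'
from h import *; from rig import optics,env
P=[pose(env.read_state())[0]]
ims=[]
for n in ("wrist","side","top"):
    d=optics.get_image(n); np.savez(n[0]+"2.npz",**d); ims.append(d["color"]); P.append(pose(env.read_state())[0])
print(np.round(P,4),pose(env.read_state())[1])
a=cv2.resize(ims[0][0:200,110:360],(400,320)); b=cv2.resize(ims[1][140:270,140:300],(400,325)); c=cv2.resize(ims[2][120:220,195:335],(392,280))
im=np.zeros((600,800,3),np.uint8); im[:320,:400]=a; im[:325,400:]=b; im[320:600,:392]=c
cv2.imwrite("pics/l2.png",im[:,:,::-1])
E
```

```text
[[ 0.5323 -0.2046  0.0979]
 [ 0.533  -0.2049  0.0987]
 [ 0.5334 -0.205   0.0991]
 [ 0.5336 -0.205   0.0994]] -2.994739818343305
```

View pics/l2.png

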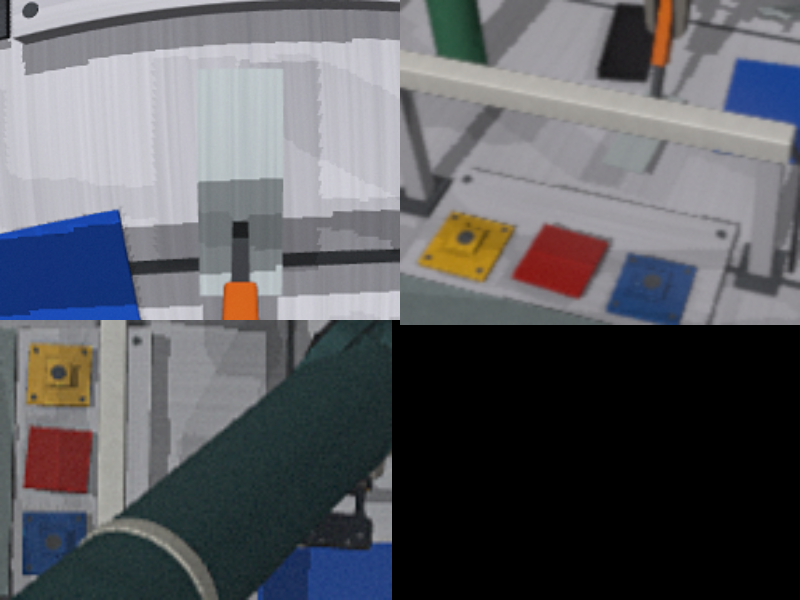

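>>> play_rows --targets '[[[1, 2, 0, 0, 0], [1, 2.5, 0, 0, 0], [1, 2, 0, 0, 0], [1, 1.5, 0, 0, 0], [1, 0, 0, 0, 0]]]'

```text
time_s: 7.4
tool_pos: [0.538, -0.1224, 0.099]
tool_rot: [0.724, 0.69, 0.001, -0.0]
ft_force: [0.3, -0.8, -1.9]
grip_width: 0.15
finger_force: 55.0
```

```bash
python3 - <<'E'
from h import *; from rig import optics,env
ims=[]
for n in ("wrist","side"):
    d=optics.get_image(n); np.savez(n[0]+"3.npz",**d); ims.append(d["color"])
print(pose(env.read_state()))
a=cv2.resize(ims[0][0:150,185:335],(400,400),interpolation=2); b=cv2.resize(ims[1][180:280,150:250],(400,400),interpolation=2)
cv2.imwrite("pics/l3.png",np.hstack([a,b])[:,:,::-1])
E
```

```text
(array([ 0.53763446, -0.12534744,  0.09907921]), np.float64(-2.979448231692399))
```

View pics/l3.png

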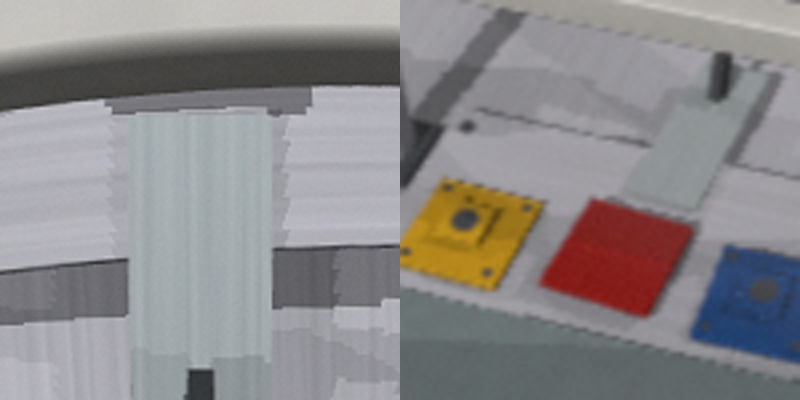

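```bash
python3 - <<'E'
from h import *
s=load("s3"); w=load("w3")
f=lambda L:(np.array(L,float)-[400,0])/4+[150,180]
for z in (.021,.025): 
    P=onz(s,f([(627,191),(697,211)]),z); print(z,P.round(4),P.mean(0))
P=onz(s,f([(592,200),(694,225),(647,318),(542,286)]),.032); print("red",P.round(4),P.mean(0))
P=onz(w,np.array([(128,117),(272,114)])/400*150+[185,0],.0225); print("wrist tip",P.round(4),P.mean(0))
print(rect(s,mask(s,(0,100,40),(9,255,255),(180,225,228,262)),.032))
E
```

```text
0.021 [[0.5647 0.0064 0.021 ]
 [0.5206 0.0088 0.021 ]] [0.54264702 0.00760424 0.021     ]
0.025 [[0.563  0.0096 0.025 ]
 [0.5193 0.0121 0.025 ]] [0.54115282 0.01087055 0.025     ]
red [[0.5765 0.0276 0.032 ]
 [0.5149 0.028  0.032 ]
 [0.5165 0.0957 0.032 ]
 [0.578  0.0924 0.032 ]] [0.54650332 0.06094589 0.032     ]
wrist tip [[0.5219 0.0069 0.0225]
 [0.5659 0.0057 0.0225]] [0.54387542 0.00630966 0.0225    ]
(((548.4827880859375, 60.298160552978516), (65.90189361572266, 63.843990325927734), 85.54696655273438), array([203.94505495, 244.0989011 ]))
```

>>> play_rows --targets '[[[1, 1, 0, 0, 0], [1, 1, 0, 0, 0], [1, 0.8, 0, 0, 0], [1, 0.7, 0, 0, 0], [1, 0.3, 0, 0, 0]]]'

```text
time_s: 8.0
tool_pos: [0.5394, -0.0857, 0.0985]
tool_rot: [0.725, 0.689, 0.0, -0.0]
ft_force: [0.2, 0.0, -1.7]
grip_width: 0.144
finger_force: 55.0
```

>>> play_rows --targets '[[[1, 0, 0, 0, 0], [1, 0, 0, 0, 0]]]'

```text
time_s: 8.2
tool_pos: [0.5393, -0.0871, 0.0986]
tool_rot: [0.725, 0.688, -0.0, 0.0]
ft_force: [0.0, 0.6, -1.1]
grip_width: 0.148
finger_force: 55.0
```

```bash
python3 - <<'E'
from h import *; from rig import optics,env
s=optics.get_image("side"); print(pose(env.read_state()),env.read_state()["ft_force"]); print(rect(s,mask(s,(0,100,40),(9,255,255),(175,225,228,270)),.032))
E
```

```text
(array([ 0.53928977, -0.08722372,  0.09863963]), np.float64(-3.0135078597320097)) [-0.42180247  0.13383933 -1.93011871]
(((548.6994018554688, 61.060020446777344), (66.24060821533203, 63.73582458496094), 87.1528549194336), array([204.02197802, 244.27472527]))
```

>>> play_rows --targets '[[[1, 0.1, 0, -0.3, 0], [1, 0.1, 0, -0.4, 0], [1, 0.2, 0, -0.4, 0], [1, 0.2, 0, -0.4, 0], [1, 0, 0, 0, 0]]]'

```text
time_s: 8.75
tool_pos: [0.5401, -0.0805, 0.1143]
tool_rot: [0.725, 0.689, 0.001, 0.0]
ft_force: [0.2, 0.4, -1.6]
grip_width: 0.15
finger_force: 55.0
```

>>> play_rows --targets '[[[1, 0.35, 0, -0.4, 0], [1, 0.35, 0, -0.35, 0], [1, 0.4, 0, -0.35, 0], [1, 0.4, 0, -0.3, 0], [1, 0.4, 0, -0.35, 0]]]'

```text
time_s: 9.25
tool_pos: [0.5407, -0.0614, 0.1314]
tool_rot: [0.725, 0.689, 0.0, 0.0]
ft_force: [0.9, -0.5, -1.4]
grip_width: 0.149
finger_force: 55.0
```

```bash
python3 - <<'E'
from h import *; from rig import optics,env
ims=[]
for n in ("wrist","side"):
    d=optics.get_image(n); np.savez(n[0]+"4.npz",**d); ims.append(d["color"])
print(pose(env.read_state()),env.read_state()["ft_force"])
a=cv2.resize(ims[0][0:200,160:360],(400,400),interpolation=2); b=cv2.resize(ims[1][170:290,140:260],(400,400),interpolation=2)
cv2.imwrite("pics/l4.png",np.hstack([a,b])[:,:,::-1])
E
```

```text
(array([ 0.5410726 , -0.06097969,  0.13158288]), np.float64(-2.916973663901539)) [ 0.05976769  0.42998721 -1.05248921]
```

View pics/l4.png

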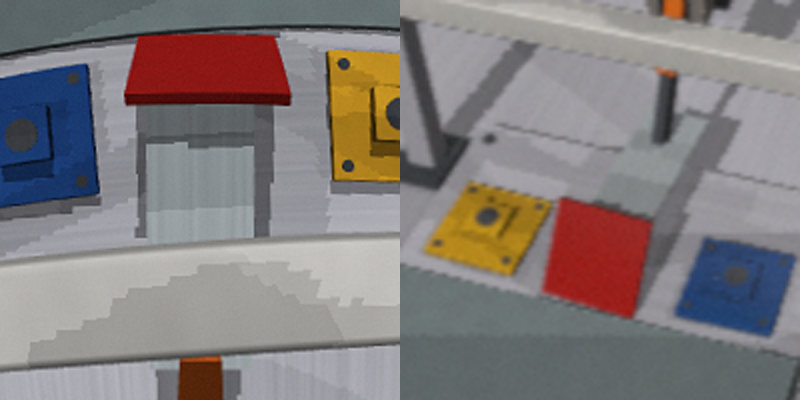

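The plate is tilted about 53° on the blade, with its lower edge near the step and its neighbours clear. Now I flick it over.

>>> play_rows --targets '[[[1, 2.2, 0, -0.9, 0], [1, 0, 0, 0, 0], [1, 0, 0, 0, 0], [1, 0, 0, 0, 0]]]'

```text
time_s: 9.75
tool_pos: [0.5422, -0.0409, 0.1404]
tool_rot: [0.726, 0.688, 0.0, 0.001]
ft_force: [0.3, -0.6, 3.5]
grip_width: 0.15
finger_force: 55.0
```

```bash
python3 - <<'E'
from h import *; from rig import optics,env
ims=[]
for n in ("wrist","side"):
    d=optics.get_image(n); np.savez(n[0]+"5.npz",**d); ims.append(d["color"])
print(pose(env.read_state()),env.read_state()["ft_force"])
a=cv2.resize(ims[0][0:200,160:360],(400,400),interpolation=2); b=cv2.resize(ims[1][170:340,100:270],(400,400),interpolation=2)
cv2.imwrite("pics/l5.png",np.hstack([a,b])[:,:,::-1])
E
```

```text
(array([ 0.54213517, -0.04097923,  0.14035177]), np.float64(-3.0857264931373365)) [ 0.6198663  -1.22995196  3.52038364]
```

View pics/l5.png

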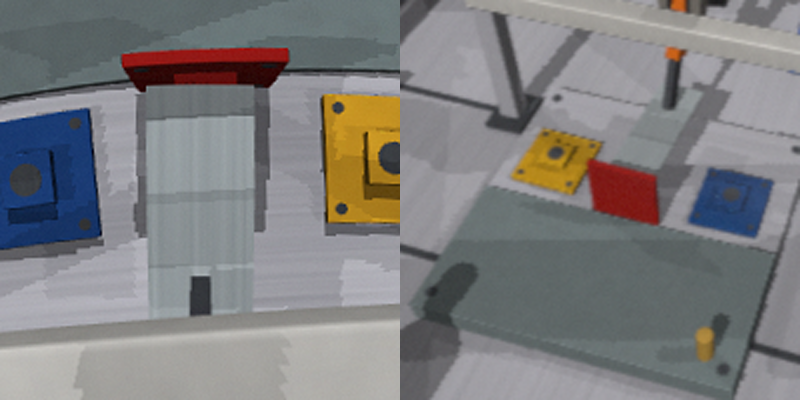

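```bash
python3 - <<'E'
from h import *
w=load("w5"); s=load("s5")
g=w["color"][20:50,262].astype(int); print([(20+i,v.tolist()) for i,v in enumerate(g)])
for y in (25,30,31.5,33): print(y,onz(w,[(262.5,y)],.0815).round(4))
c=big(mask(s,(0,100,40),(9,255,255),(175,225,230,280))); b=cv2.boxPoints(cv2.minAreaRect(c.astype(np.float32))); print(cv2.approxPolyDP(c.astype(np.float32),3,True)[:,0].tolist())
q=cv2.approxPolyDP(c.astype(np.float32),3,True)[:,0]
for z in (.018,.0815,.083): print(z,onz(s,q,z).round(4).tolist())
E
```

```text
[(20, [105, 120, 121]), (21, [106, 120, 121]), (22, [106, 121, 123]), (23, [103, 124, 126]), (24, [132, 83, 86]), (25, [154, 19, 16]), (26, [152, 24, 22]), (27, [150, 26, 24]), (28, [149, 28, 26]), (29, [147, 27, 21]), (30, [147, 23, 22]), (31, [65, 5, 4]), (32, [43, 6, 9]), (33, [47, 6, 5]), (34, [49, 11, 11]), (35, [44, 10, 9]), (36, [79, 17, 17]), (37, [96, 13, 12]), (38, [94, 12, 12]), (39, [93, 17, 13]), (40, [95, 13, 13]), (41, [85, 12, 11]), (42, [100, 83, 84]), (43, [104, 115, 116]), (44, [103, 113, 114]), (45, [105, 112, 114]), (46, [104, 111, 113]), (47, [104, 110, 114]), (48, [104, 111, 115]), (49, [105, 111, 114])]
25 [[0.5512 0.0984 0.0815]]
30 [[0.551  0.0943 0.0815]]
31.5 [[0.5509 0.0931 0.0815]]
33 [[0.5509 0.0919 0.0815]]
[[180.0, 238.0], [183.0, 259.0], [209.0, 264.0], [207.0, 244.0]]
0.018 [[0.612, 0.0508, 0.018], [0.5808, 0.1029, 0.018], [0.5225, 0.0988, 0.018], [0.5471, 0.0491, 0.018]]
0.0815 [[0.5817, 0.0982, 0.0815], [0.5535, 0.1452, 0.0815], [0.5009, 0.1415, 0.0815], [0.523, 0.0967, 0.0815]]
0.083 [[0.5809, 0.0993, 0.083], [0.5528, 0.1462, 0.083], [0.5004, 0.1425, 0.083], [0.5225, 0.0978, 0.083]]
```

>>> play_rows --targets '[[[1, 0.5, 0, 0, 0], [1, 0, 0, 0, 0], [1, 0, 0, 0, 0]]]'

```text
time_s: 10.15
tool_pos: [0.5424, -0.0352, 0.1405]
tool_rot: [0.726, 0.688, 0.0, 0.0]
ft_force: [-0.9, -1.1, 5.3]
grip_width: 0.149
finger_force: 55.0
```

```bash
cat > look.py <<'E'
from h import *; from rig import optics,env
w=optics.get_image("wrist"); s=optics.get_image("side"); st=env.read_state()
print(pose(st),st["ft_force"].round(1))
m=mask(w,(0,120,30),(9,255,255),(200,0,330,80)); q=np.argwhere(m[:,262]).ravel(); v=w["color"][q,262,0]; print("wrist rows",q.min(),q.max(),v.tolist())
k=np.argmax((v[:-1].astype(int)-v[1:])>40); print("top back/face y",onz(w,[(262,q.min()-.5),(262,q[k]+.5)],.0815)[:,1].round(4))
c=big(mask(s,(0,100,40),(9,255,255),(150,215,240,310))); q=cv2.approxPolyDP(c.astype(np.float32),3,True)[:,0]; print("side",q.tolist())
print("z.018",onz(s,q,.018)[:,:2].round(4).tolist(),"z.082",onz(s,q,.082)[:,:2].round(4).tolist())
E
python3 look.py
```

```text
(array([ 0.54234391, -0.03534363,  0.14049777]), np.float64(-3.0335581362411466)) [-0.4 -2.1  6.2]
wrist rows 20 40 [133, 161, 157, 156, 158, 156, 132, 60, 48, 50, 48, 52, 51, 49, 50, 69, 96, 91, 93, 88, 83]
top back/face y [0.1087 0.1029]
side [[178.0, 241.0], [183.0, 259.0], [209.0, 264.0], [206.0, 248.0]]
z.018 [[0.6126, 0.0602], [0.5808, 0.1029], [0.5225, 0.0988], [0.5449, 0.0604]] z.082 [[0.5819, 0.107], [0.5532, 0.1456], [0.5007, 0.1419], [0.5209, 0.1072]]
```

>>> play_rows --targets '[[[1, 0, 0, -0.1, 0], [1, -0.05, 0, -0.1, 0], [1, -0.05, 0, -0.05, 0], [1, 0, 0, 0, 0]]]'

```text
time_s: 10.65
tool_pos: [0.5413, -0.0359, 0.142]
tool_rot: [0.725, 0.688, -0.001, -0.0]
ft_force: [-0.4, -0.3, -1.5]
grip_width: 0.149
finger_force: 55.0
```

```bash
python3 look.py
```

```text
(array([ 0.54156929, -0.03579697,  0.14216772]), np.float64(-2.9739362942544574)) [ 0.1  0.7 -1.6]
wrist rows 29 41 [154, 153, 149, 147, 150, 155, 77, 45, 49, 47, 48, 90]
top back/face y [0.101  0.0961]
side [[179.0, 239.0], [184.0, 259.0], [209.0, 264.0], [207.0, 245.0]]
z.018 [[0.6129, 0.0542], [0.5787, 0.1023], [0.5225, 0.0988], [0.546, 0.0518]] z.082 [[0.5822, 0.1016], [0.5514, 0.145], [0.5007, 0.1419], [0.5219, 0.0995]]
```

>>> play_rows --targets '[[[1, 0, 0, -0.05, 0], [1, -0.1, 0, -0.05, 0], [1, -0.2, 0, 0, 0], [1, -0.2, 0, 0, 0], [1, 0, 0, 0, 0]]]'

```text
time_s: 11.25
tool_pos: [0.5417, -0.0414, 0.1436]
tool_rot: [0.726, 0.688, -0.0, 0.0]
ft_force: [0.2, -0.6, -1.3]
grip_width: 0.147
finger_force: 55.0
```

```bash
python3 look.py
```

```text
(array([ 0.54174208, -0.04100091,  0.14362235]), np.float64(-2.9985946374660064)) [-1.4  1.1 -1.7]
wrist rows 22 40 [149, 153, 149, 150, 149, 155, 100, 42, 46, 47, 51, 96, 94, 93, 96, 95, 85]
top back/face y [0.1017 0.0967]
side [[179.0, 239.0], [182.0, 258.0], [208.0, 265.0], [207.0, 245.0]]
z.018 [[0.6129, 0.0542], [0.584, 0.1011], [0.5236, 0.1019], [0.546, 0.0518]] z.082 [[0.5822, 0.1016], [0.5561, 0.1439], [0.5017, 0.1446], [0.5219, 0.0995]]
```

>>> play_rows --targets '[[[1, -0.4, 0, 0, 0], [1, -0.8, 0, 0, 0], [1, -0.2, 0, 0, 0], [1, 0, 0, 0.6, 0], [1, 0, 0, 0.7, 0]]]'

```text
time_s: 11.85
tool_pos: [0.5411, -0.0549, 0.1303]
tool_rot: [0.725, 0.688, 0.0, 0.0]
ft_force: [0.2, 0.1, -1.9]
grip_width: 0.151
finger_force: 55.0
```

```bash
python3 look.py
```

```text
(array([ 0.54010947, -0.05451526,  0.12927998]), np.float64(-2.967596387048236)) [ 0.2 -0.2 -0.8]
wrist rows 1 31 [150, 151, 149, 147, 147, 154, 93, 44, 47, 48, 48, 42, 63, 98, 91, 93, 94, 91, 92, 93, 93, 43, 56]
top back/face y [0.1015 0.0966]
side [[179.0, 239.0], [184.0, 259.0], [209.0, 264.0], [207.0, 245.0]]
z.018 [[0.6129, 0.0542], [0.5787, 0.1023], [0.5225, 0.0988], [0.546, 0.0518]] z.082 [[0.5822, 0.1016], [0.5514, 0.145], [0.5007, 0.1419], [0.5219, 0.0995]]
```

The plate stands upright on its own. Now I push low on the boss end.

>>> play_rows --targets '[[[1, 0.5, 0, 0, 0], [1, 0.5, 0, 0, 0], [1, 0.5, 0, 0, 0], [1, 0.3, 0, 0, 0], [1, 0, 0, 0, 0]]]'

```text
time_s: 12.45
tool_pos: [0.5421, -0.036, 0.1307]
tool_rot: [0.725, 0.689, 0.0, -0.0]
ft_force: [0.1, -0.8, -1.3]
grip_width: 0.15
finger_force: 55.0
```

```bash
python3 look.py
```

```text
(array([ 0.54199757, -0.03679214,  0.13067755]), np.float64(-2.9726518319305453)) [ 0.5 -0.6 -1.7]
wrist rows 0 40 [60, 65, 78, 76, 97, 145, 145, 148, 85, 72, 73, 74, 74, 78, 74, 74, 73, 77, 79, 78, 78, 74]
top back/face y [0.1214 0.114 ]
side [[183.0, 255.0], [170.0, 279.0], [198.0, 287.0], [209.0, 261.0]]
z.018 [[0.5853, 0.093], [0.5849, 0.1572], [0.5226, 0.1581], [0.5254, 0.0915]] z.082 [[0.5573, 0.1367], [0.5569, 0.1945], [0.5008, 0.1954], [0.5033, 0.1353]]
```

>>> play_rows --targets '[[[1, -2, 0, 0, 0], [1, -4, 0, 0, 0], [1, -4, 0, 0, 0], [1, -4, 0, 0, 0], [1, -2.5, 0, 0, 0]]]'

```text
time_s: 13.05
tool_pos: [0.5326, -0.2056, 0.131]
tool_rot: [0.727, 0.687, -0.0, 0.001]
ft_force: [-0.2, 1.0, -0.9]
grip_width: 0.148
finger_force: 55.0
```

```bash
python3 - <<'E'
from h import *; from rig import optics,env
s=optics.get_image("side"); t=optics.get_image("top"); p,y=pose(env.read_state()); print(p,y)
a=cv2.resize(s["color"][170:340,100:270],(400,400),interpolation=2); b=cv2.resize(t["color"][110:230,145:265],(400,400),interpolation=2)
cv2.imwrite("pics/l6.png",np.hstack([a,b])[:,:,::-1])
print("red",rect(s,mask(s,(0,90,30),(9,255,255),(150,225,230,300)),.028),rect(t,mask(t,(0,90,30),(9,255,255),(160,140,232,200)),.028))
p,y=plan(p,y,[.4295,-.2927,.125],5.45,5)
plan(p,y,[.4295,-.2927,.083],5.45,3)
E
```

```text
[ 0.53225548 -0.20701159  0.13115857] -3.398640429170211
red (((550.4556274414062, 131.64488220214844), (64.7767333984375, 67.10694122314453), 1.3048282861709595), array([190.11428571, 270.79047619])) (((552.6375732421875, 131.50924682617188), (63.86321258544922, 63.210655212402344), 1.6765326261520386), array([190.59550562, 168.19101124]))
[[-1.8, -1.9, 0.1, np.float64(-1.8)], [-1.8, -2.0, 0.1, np.float64(-1.8)], [-1.7, -2.1, 0.1, np.float64(-1.7)], [-1.6, -2.1, 0.2, np.float64(-1.8)], [-1.6, -2.2, 0.1, np.float64(-1.7)]] end [ 0.4294 -0.2924  0.1252] 5.4
[[-0.0, 0.0, 1.4, np.float64(-0.0)], [-0.0, 0.0, 1.4, np.float64(-0.0)], [-0.0, 0.0, 1.4, np.float64(-0.0)]] end [ 0.4294 -0.2924  0.0832] 5.4
```

View pics/l6.png

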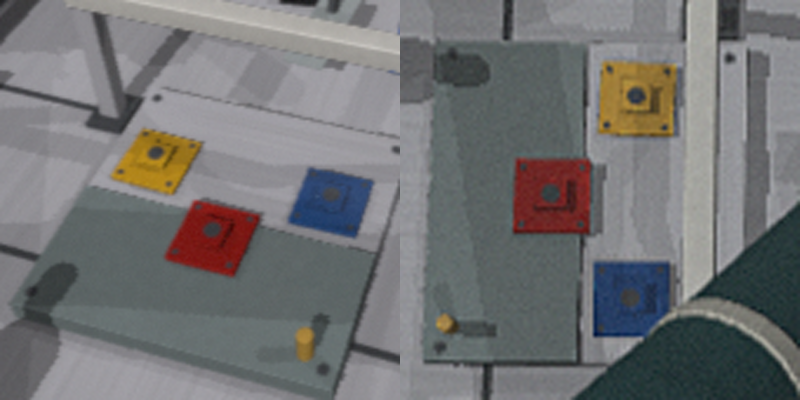

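The red plate lies flat on the ledge with its boss up. It measures about 64×64 mm in both views, and the bystanders have not moved. Now I place the lifter.

>>> play_rows --targets '[[[1, -1.8, -1.9, 0.1, -1.8], [1, -1.8, -2.0, 0.1, -1.8], [1, -1.7, -2.1, 0.1, -1.7], [1, -1.6, -2.1, 0.2, -1.8], [1, -1.6, -2.2, 0.1, -1.7]]]'

```text
time_s: 13.65
tool_pos: [0.4307, -0.2874, 0.1245]
tool_rot: [0.669, 0.743, 0.0, -0.0]
ft_force: [0.1, -0.2, -1.3]
grip_width: 0.149
finger_force: 55.0
```

>>> play_rows --targets '[[[1, 0, 0, 0, 0], [1, 0, 0, 1.4, 0], [1, 0, 0, 1.4, 0], [1, 0, 0, 0.8, 0], [1, 0, 0, 0, 0]]]'

```text
time_s: 14.15
tool_pos: [0.4306, -0.2865, 0.0866]
tool_rot: [0.67, 0.743, -0.001, -0.002]
ft_force: [0.3, -0.0, -0.8]
grip_width: 0.146
finger_force: 55.0
```

>>> play_rows --targets '[[[1, 0, 0, 0, 0], [1, 0, 0, 0, 0]]]'

```text
time_s: 14.35
tool_pos: [0.4315, -0.2879, 0.0888]
tool_rot: [0.67, 0.742, 0.0, 0.0]
ft_force: [0.9, 0.1, -1.5]
grip_width: 0.147
finger_force: 55.0
```

```bash
python3 - <<'E'
from h import *; from rig import optics,env
w=optics.get_image("wrist"); np.savez("w7.npz",**w); st=env.read_state(); print(pose(st),st["ft_force"])
c=big(mask(w,(105,130,40),(125,255,255),(60,0,420,230))); print("pad",c.min(0),c.max(0),cv2.minAreaRect((onz(w,c,.003)[:,:2]*1000).astype(np.float32)))
cv2.imwrite("pics/l7.png",w["color"][:,:,::-1])
E
```

```text
(array([ 0.43149107, -0.28797603,  0.08888319]), np.float64(5.818025431908997)) [-0.08725113  0.08873855 -1.54710724]
pad [200.  35.] [316. 213.] ((422.6545715332031, -230.09326171875), (99.3215103149414, 158.94496154785156), 5.381758213043213)
```

View pics/l7.png

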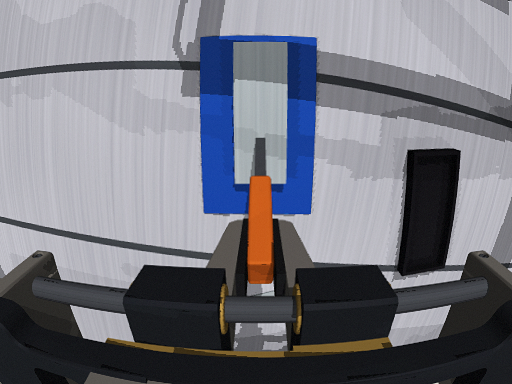

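>>> play_rows --targets '[[[1, -0.7, -0.2, 0, 0], [1, 0, 0, 0.4, 0], [1, 0, 0, 0.2, 0], [1, 0, 0, 0, 0], [1, 0, 0, 0, 0]]]'

```text
time_s: 14.9
tool_pos: [0.4297, -0.2949, 0.0825]
tool_rot: [0.67, 0.742, 0.0, -0.0]
ft_force: [-0.1, 0.1, -0.8]
grip_width: 0.148
finger_force: 55.0
```

>>> play_rows --targets '[[[1, 0, 0, 0.1, 0], [1, 0, 0, 0, 0], [1, 0, 0, 0, 0]]]'

```text
time_s: 15.2
tool_pos: [0.4299, -0.295, 0.0816]
tool_rot: [0.67, 0.742, 0.0, 0.0]
ft_force: [-0.1, 0.2, -1.9]
grip_width: 0.148
finger_force: 55.0
```

>>> play_rows --targets '[[[1, 0, 0, 0.05, 0], [1, 0, 0, 0, 0], [1, 0, 0, 0, 0]]]'

```text
time_s: 15.5
tool_pos: [0.4299, -0.2951, 0.0812]
tool_rot: [0.67, 0.742, 0.0, 0.0]
ft_force: [-0.5, 0.3, 0.2]
grip_width: 0.152
finger_force: 55.0
```

>>> play_rows --targets '[[[1, 0, 0, 0.05, 0], [1, 0, 0, 0, 0], [1, 0, 0, 0, 0]]]'

```text
time_s: 15.8
tool_pos: [0.43, -0.2952, 0.0811]
tool_rot: [0.67, 0.742, 0.0, 0.0]
ft_force: [-1.2, 0.6, 4.3]
grip_width: 0.149
finger_force: 55.0
```

Contact made. Back off a hair, reduce the grip, open, and rise.

>>> play_rows --targets '[[[1, 0, 0, -0.05, 0], [1, 0, 0, 0, 0], [0.7, 0, 0, 0, 0], [0, 0, 0, 0, 0], [0, 0, 0, 0, 0]]]' --newtons 10

```text
time_s: 16.3
tool_pos: [0.4298, -0.295, 0.081]
tool_rot: [0.67, 0.742, -0.0, -0.0]
ft_force: [-0.3, -0.3, 0.2]
grip_width: 0.388
finger_force: 0.0
```

>>> play_rows --targets '[[[0, 0, 0, 0, 0], [0, 0, 0, 0, 0], [0, 0, 0, 0, 0], [0, 0, 0, 0, 0], [0, 0, 0, 0, 0]]]'

```text
time_s: 16.8
tool_pos: [0.4298, -0.295, 0.0811]
tool_rot: [0.67, 0.742, 0.0, -0.0]
ft_force: [0.2, 0.1, 0.5]
grip_width: 0.827
finger_force: 0.0
```

>>> play_rows --targets '[[[0, 0, 0, 0, 0], [0, 0, 0, 0, 0], [0, 0, 0, -2, 0], [0, 0, 0, -4, 0], [0, 0, 0, -4, 0]]]'

```text
time_s: 17.3
tool_pos: [0.4291, -0.2949, 0.1817]
tool_rot: [0.671, 0.742, -0.001, -0.001]
ft_force: [0.7, 0.6, 0.1]
grip_width: 0.999
finger_force: 0.0
```

>>> play_rows --targets '[[[0, 0, 0, -4, 0], [0, 0, 0, 0, 0], [0, 0, 0, 0, 0]]]'

```text
time_s: 17.6
tool_pos: [0.4302, -0.2949, 0.2216]
tool_rot: [0.67, 0.742, 0.001, 0.001]
ft_force: [0.4, 0.1, -0.2]
grip_width: 1.0
finger_force: 0.0
```

```bash
python3 - <<'E'
from h import *; from rig import optics,env
w=optics.get_image("wrist"); s=optics.get_image("side"); st=env.read_state(); print(pose(st),st["ft_force"])
c=big(mask(w,(105,130,40),(125,255,255),(60,0,420,250))); print("pad",cv2.minAreaRect((onz(w,c,.003)[:,:2]*1000).astype(np.float32)))
a=cv2.resize(w["color"][0:260,130:390],(400,400),interpolation=2); b=cv2.resize(s["color"][80:340,100:360],(400,400),interpolation=2)
cv2.imwrite("pics/l8.png",np.hstack([a,b])[:,:,::-1])
E
```

```text
(array([ 0.4292238 , -0.29434269,  0.2200119 ]), np.float64(5.826455832226912)) [ 0.03132623  0.18022338 -0.71836584]
pad ((422.3260498046875, -230.12081909179688), (99.5991439819336, 159.3990936279297), 5.410235404968262)
```

I have already viewed more pictures than the 10 allowed, so this last check is by numbers only.

```bash
python3 - <<'E'
from h import *; from rig import optics,env
w=optics.get_image("wrist"); s=optics.get_image("side")
cen=lambda d,roi:(lambda c:c.mean(0))(big(mask(d,(5,130,60),(20,255,255),roi)))
print(tri(w,cen(w,(225,60,295,260)),s,cen(s,(255,90,310,175))), "expected orange centre ~", (.4274+.0035*0, -.2875, .0845))
# blade = non-blue hole inside the pad's hull
m=mask(w,(105,130,40),(125,255,255),(60,0,420,250)); hull=np.zeros_like(m); cv2.fillConvexPoly(hull,cv2.convexHull(big(m).astype(np.int32)),255)
h=cv2.morphologyEx(hull&~m,cv2.MORPH_OPEN,np.ones((5,5))); c=big(h); print("blade",cv2.minAreaRect((onz(w,c,.005)[:,:2]*1000).astype(np.float32)))
print("red",rect(s,mask(s,(0,90,30),(9,255,255),(150,225,230,300)),.028)[0],"blue",rect(s,mask(s,(105,130,60),(125,255,255),(220,238,262,275)),.026)[0],"yel",rect(s,mask(s,(18,120,60),(32,255,255),(145,222,188,255)),.026)[0])
E
```

```text
(array([ 0.42960269, -0.29117623,  0.08180032]), np.float64(0.0020425850293002493)) expected orange centre ~ (0.4274, -0.2875, 0.0845)
blade ((423.6748046875, -237.4380340576172), (44.44013595581055, 143.39712524414062), 5.469659328460693)
red ((550.2428588867188, 131.82131958007812), (64.81140899658203, 66.65221405029297), 1.2117536067962646) blue ((463.8990478515625, 62.75822067260742), (60.50499725341797, 63.48542404174805), 1.4680304527282715) yel ((637.6199951171875, 65.03604888916016), (66.20304870605469, 64.51614379882812), 89.39298248291016)
```

```bash
python3 -c "from rig import close_job; print(close_job())"
```

```text
the job is handed in; nothing more can be done
None
```

I handed the job in at about 18 s: the red plate lies flat on the ledge, boss up, and the lifter stands released about 5 mm from the middle of the blue pad, with the blue and yellow plates unmoved (the pin only looked at, not measured); I saw no sign of bridge contact, but I viewed 12 pictures, over the limit of 10.

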